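Mark a clay tile with the hand stamp in the treadle press

TASK

Lift the yellow-handled stamp up and off its hook and set it gently upright on the clay tile in the press, with its foot inside the white ring under the ram, and let go of it. Then press the red treadle fully down to its stop so that the ram presses the stamp, hold it there for a good second, and let the treadle come all the way up again, leaving the stamp standing in the ring. Do not disturb the green stamp or the mugs.

Things in the scene. Friction and masses are not known exactly. Their poses are not given: they have to be found in the camera images.
- stamp_yellow: the stamp to use: brass disc foot 52 mm across, 16 thick; two upright straps; on top a yellow plastic handle bar 42 mm long (own x -32 to +10), 30 wide (own y), 28 tall (own z 50 to 78). 78 mm tall, 0.2 to 0.35 kg. Origin: centre of the foot's underside, z up. Hangs upright from either hook of the rack, bar resting on the hook's rod, own x along the rack's x, long end of the bar to the robot.
- stamp_yellow_grip (a point): good grip point in the yellow bar: own x = -16 mm (towards the bar's long end), 66 mm above the underside. Grip across the 30 mm width. The straps below the bar are 16 x 6 mm, outer faces 30 mm apart; the hook's rod passes along own x through the opening between them, 18 mm wide and 34 mm high (own z 16 to 50).
- stamp_green: the other stamp, the same but with a green handle, hanging from the other hook: leave it hanging. Same origin and axes.
- rack: fixed wooden rack, origin on the table. Two hooks at own y = +65 and -65 mm point along own -x, roughly to the robot: level rods 7 mm thick, top 200 mm above the table, from a crossbar (front at own x = +53, top 212 mm high) to own x = -45, where the tip turns up 12 mm. A stamp hangs at own x = 0: raise it 14 to 25 mm (aim at 19), then take it out along own -x.
- press: fixed green bench press, origin on the table under the ram's axis; own x away from the robot. Base plate 15 mm thick (own x -100 to 160, y -120 to 210). Column 40 mm square at own x = 90, y = -95, behind the tile; an arm runs from it to a head over the tile (40 mm across, front at own x = -12), underside 215 mm above the table. The front (own -x) is open. The stamp's bar should point to the front.
- ram_pad: black rubber end of the steel ram under the arm, 18 mm across; origin on its axis, 12 mm above its lower face. When up, the lower face is 150 mm above the table, 37 mm over a stamp standing on the tile: no room for an upright gripper: tilt the tool 30 to 45 degrees, leaning back to the open front. The full treadle stroke lowers it 41 mm onto the stamp; its spring gives about 6 N.
- tile: terracotta clay tile 90 x 90 x 12 mm, fixed on the press's bed, sides along the press's axes. Origin: centre of its underside, 23 mm above the table.
- mark (a point): centre of the white ring, 68 mm across inside, line 4 mm wide (the stamp's foot is 52), on the upper face of the tile, exactly under the ram; 35 mm above the table.
- pedal (a joint): angle of the red treadle: 0 up (rest), 0.30 rad at its stop. Spring-loaded, it comes up by itself and lifts the ram. Pressed at the pad it takes about 4 N to start and about 16 N at the stop with a stamp under the ram.
- pedal_pad (a point): middle of the upper face of the treadle's black rubber pad (60 x 56 mm), the place to press. The treadle is a red plate 140 x 62 mm left of the tile, hinged at its far end (hinge at own x = +55, y = +130 mm of the press, 32 mm high, 100 mm from the pad). At rest the pad slopes up 0.34 rad to the robot, middle 73 mm above the table; at the stop nearly level, 44 mm. Nothing is above it.
- mug0: white mug to the right of the rack, 80 mm across, 90 mm tall with a handle at own +y; leave it alone. Origin: centre of its underside.
- mug1: white mug to the left of the press, 80 mm across, 90 mm tall with a handle at own +y; leave it alone. Origin: centre of its underside.
- mug2: white mug to the right, nearest the robot, 80 mm across, 90 mm tall with a handle at own +y; leave it alone. Origin: centre of its underside.
Not all that is in view belongs to the job. What is shaped like the stamp_yellow but pink or turquoise is not meant.

How it is judged:
By the outcome, as a careful person would: the job done as asked, in the order asked, and still so for the second after the job is handed in, with the robot touching nothing.
It also fails if it takes over 67 s, if anything falls off the work surface, if the arm or the gripper's body presses on something with over 40 N, if the wrist force passes 120 N, or if a joint passes its speed limit or range.

ROBOT

A 6-joint arm with a two-finger parallel gripper is mounted at the origin on the work surface. World frame = base frame: x ahead of the robot, y to its left, z up, the work surface at z = 0. Lengths are in mm, angles in rad, forces in N, time in s.
With the tool pointing down it reaches from about 350 to 775 mm from the base axis. Payload 7.3 kg.
Tool frame: the origin (TCP) lies between the finger pads; the fingertips stand 8 mm ahead of it and the grasp point (between the pads) lies 11 mm behind it; y points along the fingers, z is the direction in which the jaws open and shut, and the axes are right-handed (so a half turn about y gives the same grasp; the last joint's range is limited). The gripper opens to 92 mm and grips with 3 to 60 N. Pads are 19 mm wide; open, the fingers measure 130 mm over their backs; the gripper's body (75 mm by 190 mm) begins 47 mm behind the grasp point.
Start: joints at [-1.341, 0.342, 1.524, -0, 1.275, -0.146], TCP at [192.707, -488.373, 234.741] pointing down, gripper open.
Joint ranges: [-2.53, 2.53], [-0.77, 2.02], [0.04, 2.7], [-1, 4.14], [0.28, 2.66], [-3.11, 3.11]. Speed limits (rad/s): [2.57, 2.57, 3.14, 3.14, 3.14, 3.14].

INTERFACE

Orientations are given as [roll, pitch, yaw] about the fixed x, y, z axes, in that order (R = Rz(yaw) Ry(pitch) Rx(roll)).
In Python, from plant import bot, vision, job gives the robot as it stands. The module is installed in compiled form; this text tells all that it offers.
- The arm moves only by the tool arm_command, never from a script. Its argument "deltas" is a list of rows, each a list of 4 numbers: the shift along the tool's x, y, z in m, then the turn about the tool's y in degrees. In form: [[x, y, z, twist], ...]. A call has 1 to 5 rows; each row shifts and turns the commanded pose from where the row before left it, along the tool's axes as they then stand; what a row does not reach is not made up. A row lasts 1/10 s, in which the tool goes at most 50 mm and 8.59 degrees, less where a joint would pass 70% of its speed; a pose out of reach is approached as far as the arm can. A call is refused whole if a number of a shift passes 0.05 or a number of a turn 8.59, either way. A call with a gripper value outside its range is refused whole. "claw" is the closure in counts, from 0 (fully open) to 255 (shut), set as the call begins (left out, the last holds). The fingers move at their own pace and stop on an object; the grip force is fixed at half the most. Time passes only in rows, so rows that do not move let the fingers close. It gives the time, the measured TCP pose, the force and the opening at its end, in the units of the state.
- bot.get_obs(): the state, without advancing time (a new reading comes with each control period).
- vision.capture(name): name is "side" or "top" or "wrist"; returns a dict with "img" (384x512x3 uint8, red, green, blue), "camera_matrix" (3x3 intrinsics, pixels), "world_to_cam" (4x4, takes a point from world to camera coordinates); the wrist camera has in their place "mount" (4x4, takes a point from camera to tool coordinates, whose origin is the TCP and whose axes are the tool frame's). Camera axes: x right, y down, z forward; pixel columns grow to the right and rows downward; lengths in mm; the calibration is good to about 2 mm. A picture is of the moment at which its call begins: read the wrist's pose just before it. There is no depth.
- job.close_job(): hands the job in, once; it reports no verdict.
Trained networks look in a picture, given as the dict that the camera call returned (one of the last four; its "shot" number tells which), for a name from the list of things; names that differ only in an ending like _2 or _b are one class to them, and where a whole thing is asked for, a point or a joint stands for the part that bears it (a point fixed in the world has none). Each returns a list of dicts, best first, with "confidence" (0 to 1); they miss things now and then, are a little off and sometimes report something else, mostly with a low value. They report only what shows in the picture. A call takes as long as a camera call. They do not tell look-alikes from the thing itself.
- vision.find_in(picture, name): "xyz" ([x, y, z] in mm, in the coordinates of the camera as it stood for that picture, good to about 4 mm: the middle of the surface that is visible of it).
- vision.regions_of(picture, name): "mask" (384x512 bool, what is visible of it).
The state is a dict: "time": time; "joint_positions": joint angles; "dq": joint speeds; "tau": joint torques, N m; "tool_pos": TCP position; "tcp_rot": TCP orientation; "contact_force": force on the tool from outside, world axes, zero at the start; "moment": the same for the moment, N m; "grip_width": finger opening in mm.
Only numpy, scipy, OpenCV 4.12 (cv2) and the standard library are available. Lean on these libraries where they do the work, as an engineer would, in place of code of your own. Each camera call takes 0.05 s, during which the arm holds its last target. There are 200 camera calls.

## Working session

There is one attempt and no reset: what is moved stays moved. The work goes in short steps, Python scripts to look and compute and a tool call to move; the robot and the scene stay as the last step left them, time stands still between calls to the robot, and variables do not carry over. Pictures are saved under pics/ and viewed, about 8 in all and at most 12, crops included, and the job is handed in when it is done.

Besides the shell and the picture viewer there is one more tool, called after "Request:" by a JSON object that holds its "api" and its "payload". arm_command: Moves the arm, as the interface text tells. Its arguments: {"type":"object","properties":{"deltas":{"type":"array","items":{"type":"array","items":{"type":"number"}}},"claw":{"type":"number"}},"required":["deltas"]}

```bash
mkdir -p pics; cat > h.py <<'E'
import numpy as np, cv2
from scipy.spatial.transform import Rotation as R
from plant import bot, vision, job
np.set_printoptions(precision=1,suppress=True)
def T():
    o=bot.get_obs(); M=np.eye(4); M[:3,:3]=R.from_euler('xyz',o['tcp_rot']).as_matrix(); M[:3,3]=o['tool_pos']; return M
def shot(n):
    M=T(); p=vision.capture(n)
    p['c2w']=M@p['mount'] if n=='wrist' else np.linalg.inv(p['world_to_cam'])
    return p
def find(p,n,k=3):
    r=[]
    for d in vision.find_in(p,n)[:k]:
        w=(p['c2w']@np.r_[d['xyz'],1])[:3]; r.append((round(d['confidence'],2),w))
    return r
def save(p,f): cv2.imwrite('pics/'+f,p['img'][:,:,::-1])
def proj(p,w):
    c=np.linalg.inv(p['c2w'])@np.r_[w,1]; q=p['camera_matrix']@c[:3]; return q[:2]/q[2]
def ray(p,uv,z):
    d=p['c2w'][:3,:3]@np.linalg.inv(p['camera_matrix'])@np.r_[uv,1]; o=p['c2w'][:3,3]; return o+d*(z-o[2])/d[2]
E
cat > a.py <<'E'
from h import *
print(bot.get_obs())
for c in ['top','side']:
    p=shot(c); save(p,c+'.png')
    print(c,'cam at',p['c2w'][:3,3])
    for n in ['stamp_yellow','stamp_green','rack','ram_pad','tile','pedal_pad','press','mug0']:
        for f,w in find(p,n,4): print(n,f,w,proj(p,w))
a,b=[cv2.imread('pics/%s.png'%c) for c in('top','side')]
E
python3 a.py
```

```text
{'time': 0.0, 'joint_positions': array([-1.3,  0.3,  1.5,  0. ,  1.3, -0.1]), 'dq': array([ 0., -0.,  0., -0.,  0., -0.]), 'tau': array([ -0. , -43.1, -24.4,   0.1,   0.1,  -0. ]), 'tool_pos': array([ 192.6, -488. ,  234. ]), 'tcp_rot': array([-1.6,  0. , -2.8]), 'contact_force': array([ 0. , -0.2, -0.2]), 'moment': array([-0., -0., -0.]), 'grip_width': 91.87594713011394}
top cam at [ 142.3   -3.1 1934.6]
stamp_yellow 0.55 [ 595.5 -272.6  224.7] [339.3 166. ]
stamp_yellow 0.5 [ 632.4 -403.    53.6] [365.1 170.3]
stamp_yellow 0.46 [ 511.3 -230.7   73.2] [320.7 195.4]
stamp_green 0.72 [ 572.3 -145.   226.1] [303.7 169. ]
rack 0.71 [ 655.6 -198.5   13.5] [313.  162.7]
tile 0.56 [563.2 137.7  37.7] [228.2 176.3]
tile 0.41 [ 554.6 -525.7   44. ] [394.7 192.6]
pedal_pad 0.94 [545.4 269.4  60.4] [194.3 176.5]
pedal_pad 0.55 [ 596.2 -268.8  225.7] [338.3 165.7]
press 0.98 [584.6 183.5  18.1] [217.7 171.2]
mug0 0.63 [560.2 524.7  38.3] [131.9 168.5]
mug0 0.59 [ 405.6 -433.1   27.7] [368.8 228.4]
mug0 0.58 [ 553.3 -526.3   42. ] [394.7 193. ]
side cam at [  476.7 -1032.5  1060.8]
stamp_yellow 0.8 [ 599.3 -289.3  196.6] [288.2 257.5]
stamp_yellow 0.74 [ 638.2 -414.5   58. ] [304.1 328.1]
stamp_yellow 0.58 [ 518.  -235.3   33.8] [256.1 280.2]
stamp_green 0.64 [ 576.6 -159.1  195.8] [276.2 223.2]
rack 0.91 [ 658.1 -242.9   18.7] [302.7 284.4]
tile 0.7 [564.5 136.5  35.8] [265.2 197.4]
tile 0.7 [ 659.4 -246.3   17. ] [303.2 285.6]
press 0.63 [586.1 131.6  30.7] [271.1 199.3]
mug0 0.92 [ 550.9 -497.8   56.3] [273.2 359.2]
mug0 0.7 [554.7 497.8  65.5] [258.6 136.1]
mug0 0.62 [ 400.4 -437.2   52.5] [213.6 339.4]
```

```bash
python3 - <<'E'
import cv2,numpy as np
a,b=[cv2.imread('pics/%s.png'%c) for c in('top','side')]
a=cv2.resize(a[110:260,110:430],(800,375),interpolation=2);b=cv2.resize(b[100:380,190:350],(456,800),interpolation=2)
cv2.imwrite('pics/top_c.png',a)
b=cv2.imread('pics/side.png')[110:380,180:360];cv2.imwrite('pics/side_c.png',cv2.resize(b,(400,600),interpolation=2))
E
```

```text
(no output)
```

View pics/top_c.png

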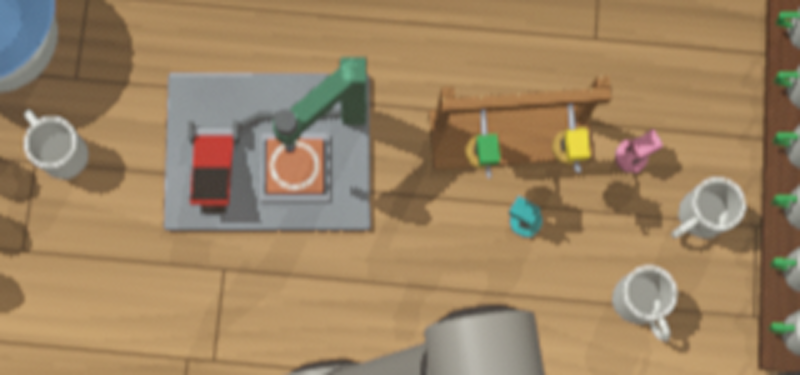

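View pics/side_c.png

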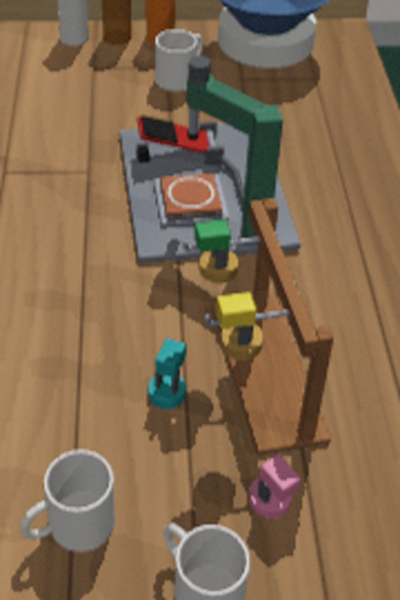

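The top view shows yellow on the right hook at full-image pixel (339,166), green on the left hook at (304,169), and the tile ring at about (228,176). The decoys are pink and turquoise. In the side view yellow is at about (288,257), and the rack is yawed by roughly 0.19 rad.

The commands only twist about the approach axis, so they can't set a tilt directly. I'll check in free space, above the scene, what the arm does at the edge of its reach.

Request:
{"api": "arm_command", "payload": {"deltas": [[0, -0.05, 0, 0], [0, -0.05, 0, 0], [0, -0.05, 0, 0], [-0.05, -0.05, 0, 0], [-0.05, 0, 0, 0]]}}

```text
time: 1.4
tool_pos: [271.9, -458.6, 425.8]
tcp_rot: [-1.56, -0.0, -2.77]
contact_force: [1.3, -1.6, -0.3]
grip_width: 91.7
```

Request:
{"api": "arm_command", "payload": {"deltas": [[-0.05, 0, 0, 0], [-0.05, 0, 0, 0], [-0.05, 0, 0, 0], [-0.05, 0, 0, 0], [-0.05, 0, 0, 0]]}}

```text
time: 1.9
tool_pos: [506.4, -364.1, 420.2]
tcp_rot: [-1.57, 0.0, -2.766]
contact_force: [0.2, -1.4, 0.7]
grip_width: 92.0
```

Request:
{"api": "arm_command", "payload": {"deltas": [[-0.05, 0, 0, 0], [-0.05, 0, 0, 0], [-0.05, 0, 0, 0], [-0.05, 0, 0, 0], [-0.05, 0, 0, 0]]}}

```text
time: 2.4
tool_pos: [702.4, -267.2, 395.2]
tcp_rot: [-1.562, 0.011, -2.766]
contact_force: [1.5, -0.5, 1.2]
grip_width: 92.0
```

Request:
{"api": "arm_command", "payload": {"deltas": [[-0.05, 0, 0, 0], [-0.05, 0, 0, 0], [-0.05, 0, 0, 0], [-0.05, 0, 0, 0], [-0.05, 0, 0, 0]]}}

```text
time: 2.9
tool_pos: [811.1, -144.4, 338.6]
tcp_rot: [-1.489, 0.108, -2.761]
contact_force: [-0.0, -0.5, 0.3]
grip_width: 91.7
```

Request:
{"api": "arm_command", "payload": {"deltas": [[-0.05, 0, 0, 0], [-0.05, 0, 0, 0], [-0.05, 0, 0, 0], [0, 0, 0, 0], [0, 0, 0, 0]]}}

```text
time: 3.4
tool_pos: [859.2, -79.9, 313.2]
tcp_rot: [-1.45, 0.177, -2.753]
contact_force: [0.2, -0.7, -0.8]
grip_width: 91.5
```

Pushing at the reach limit does tilt the tool. Next I'll see which way it leans and whether the tilt stays.

```bash
cat >> h.py <<'E'
def st():
    M=T(); y=M[:3,1]; o=bot.get_obs()
    print('t',round(o['time'],2),'pos',M[:3,3],'q',np.round(o['joint_positions'],2),'tilt deg',np.degrees(np.arccos(-y[2])),'az fingers',np.degrees(np.arctan2(y[1],y[0])),'radial az',np.degrees(np.arctan2(M[1,3],M[0,3])))
    print('x',np.round(M[:3,0],3),'y',np.round(y,3),'z',np.round(M[:3,2],3)); return M
def to(w,M=None):
    M=T() if M is None else M; return M[:3,:3].T@np.array(w,float)
E
python3 - <<'E'
from h import *
M=st()
r=M[:3,3]*[1,1,0]; r/=np.linalg.norm(r)
print(to(r*50),to([0,0,50]),to(np.cross([0,0,1],r)*50))
E
```

```text
t 3.4 pos [859.2 -79.9 313.2] q [-0.2  1.   0.  -0.   1.9  1. ] tilt deg 12.286767447635805 az fingers -12.301682040365097 radial az -5.315284410659172
x [-0.9 -0.4 -0.2] y [ 0.2 -0.  -1. ] z [ 0.4 -0.9  0.1]
[-43.6  10.6  22. ] [ -8.8 -48.9   5.9] [-22.8  -1.3 -44.5]
```

```bash
python3 - <<'E'
from h import *
p=shot('top')
g=lambda u,v,z: ray(p,(u/2.5+110,v/2.5+110),z)
for nm,a,b in [('press front',g(165,230,15),g(372,230,15)),('press back',g(168,73,15),g(370,75,15)),('rack bar',g(443,107,212),g(605,99,212)),('stamps top',g(488,149,213),g(577,145,213)),('tile',g(264,136,35),g(325,136,35)),('ring',g(295,164,35),g(295,164,35))]:
    d=a-b; print(nm,a,b,'yaw',np.degrees(np.arctan2(-d[0],d[1])))
E
```

```text
press front [444.6 336.7  15. ] [474.2   7.1  15. ] yaw 5.115592804390218
press back [704.8 363.5  15. ] [731.1  32.9  15. ] yaw 4.54950747738993
rack bar [631.6 -81.7 212. ] [ 665.  -317.8  212. ] yaw 8.059905307454528
stamps top [ 574.  -151.6  213. ] [ 591.6 -280.4  213. ] yaw 7.770721738056841
tile [607.9 193.3  35. ] [616.7  95.6  35. ] yaw 5.130359382218692
ring [566.4 139.1  35. ] [566.4 139.1  35. ] yaw -0.0
```

Request:
{"api": "arm_command", "payload": {"deltas": [[-0.02, -0.03, -0.04, 7], [-0.02, -0.03, -0.04, 7], [-0.015, -0.02, -0.045, 0], [-0.015, -0.02, -0.045, 0], [-0.015, 0, -0.045, 0]]}}

```text
time: 3.95
tool_pos: [827.7, 137.9, 381.0]
tcp_rot: [-1.492, 0.254, -3.0]
contact_force: [0.3, 0.1, 0.8]
grip_width: 91.7
```

Request:
{"api": "arm_command", "payload": {"deltas": [[-0.015, 0, -0.045, 0], [-0.015, 0, -0.045, 0], [-0.05, 0, -0.02, 0], [-0.05, 0, -0.02, 0], [-0.05, 0, -0.02, 0]]}}

```text
time: 4.45
tool_pos: [852.7, 265.3, 346.7]
tcp_rot: [-1.507, 0.365, -2.99]
contact_force: [-0.2, -0.0, -0.2]
grip_width: 91.8
```

```bash
python3 -c "
from h import *
st()"
```

```text
t 4.45 pos [852.7 265.3 346.7] q [ 0.2  1.   0.  -0.1  1.7  1.6] tilt deg 21.232476502932467 az fingers -1.4930552138775026 radial az 17.282191848349843
x [-0.9 -0.1 -0.4] y [ 0.4 -0.  -0.9] z [ 0.1 -1.   0.1]
```

Request:
{"api": "arm_command", "payload": {"deltas": [[-0.045, 0, -0.03, 0], [-0.045, 0, -0.03, 0], [-0.045, 0, -0.03, 0], [-0.05, 0, -0.02, 0], [-0.05, 0, -0.02, 0]]}}

```text
time: 4.95
tool_pos: [877.8, 348.0, 346.6]
tcp_rot: [-1.538, 0.519, -2.982]
contact_force: [0.1, -0.7, -0.3]
grip_width: 91.3
```

```bash
python3 -c "
from h import *
st()"
```

```text
t 4.95 pos [877.8 348.  346.6] q [ 0.3  1.   0.  -0.1  1.6  1.7] tilt deg 29.766161895014534 az fingers 5.384324310365127 radial az 21.62666830609606
x [-0.9 -0.1 -0.5] y [ 0.5  0.  -0.9] z [ 0.1 -1.   0. ]
```

Request:
{"api": "arm_command", "payload": {"deltas": [[-0.05, 0, -0.01, 0], [-0.05, 0, -0.01, 0], [-0.05, 0, 0, 0], [0, 0, 0, 0]]}}

```text
time: 5.35
tool_pos: [904.1, 341.9, 372.8]
tcp_rot: [-1.56, 0.616, -2.982]
contact_force: [-0.2, -0.8, -0.2]
grip_width: 91.6
```

```bash
cat >> h.py <<'E'
def zz(M):
    print('z az',np.degrees(np.arctan2(M[1,2],M[0,2])),'z elev',np.degrees(np.arcsin(M[2,2])))
E
python3 -c "
from h import *
zz(st())"
```

```text
t 5.35 pos [904.1 341.9 372.8] q [ 0.3  1.   0.  -0.1  1.5  1.7] tilt deg 35.31338385924004 az fingers 8.068947582113339 radial az 20.71146243168176
x [-0.8 -0.1 -0.6] y [ 0.6  0.1 -0.8] z [ 0.2 -1.   0. ]
z az -81.20574929628513 z elev 0.5137701463119659
```

The tool now tilts 35.3° at azimuth 8.1°, with the jaw axis level, which matches the rack. Next I'll move level to a standoff in front of the yellow stamp.

```bash
python3 -c "
from h import *
print(to([-454,-632,-20])/17)"
```

```text
[ 27.  -17.3  32.6]
```

Request:
{"api": "arm_command", "payload": {"deltas": [[0.027, -0.0173, 0.0326, 0], [0.027, -0.0173, 0.0326, 0], [0.027, -0.0173, 0.0326, 0], [0.027, -0.0173, 0.0326, 0], [0.027, -0.0173, 0.0326, 0]]}}

```text
time: 5.85
tool_pos: [795.9, 187.4, 369.5]
tcp_rot: [-1.558, 0.613, -2.977]
contact_force: [1.1, -1.5, 0.2]
grip_width: 91.5
```

Request:
{"api": "arm_command", "payload": {"deltas": [[0.027, -0.0173, 0.0326, 0], [0.027, -0.0173, 0.0326, 0], [0.027, -0.0173, 0.0326, 0], [0.027, -0.0173, 0.0326, 0], [0.027, -0.0173, 0.0326, 0]]}}

```text
time: 6.35
tool_pos: [663.5, 1.6, 364.3]
tcp_rot: [-1.558, 0.613, -2.977]
contact_force: [-0.2, -0.5, -0.4]
grip_width: 91.9
```

Request:
{"api": "arm_command", "payload": {"deltas": [[0.027, -0.0173, 0.0326, 0], [0.027, -0.0173, 0.0326, 0], [0.027, -0.0173, 0.0326, 0], [0.027, -0.0173, 0.0326, 0], [0.027, -0.0173, 0.0326, 0]]}}

```text
time: 6.85
tool_pos: [530.9, -184.3, 359.2]
tcp_rot: [-1.557, 0.614, -2.976]
contact_force: [0.8, -1.1, 0.0]
grip_width: 91.8
```

Request:
{"api": "arm_command", "payload": {"deltas": [[0.027, -0.0173, 0.0326, 0], [0.027, -0.0173, 0.0326, 0], [0, 0, 0, 0], [0, 0, 0, 0]]}}

```text
time: 7.25
tool_pos: [478.8, -258.7, 356.7]
tcp_rot: [-1.559, 0.613, -2.98]
contact_force: [0.0, -0.0, 0.0]
grip_width: 91.9
```

```bash
python3 -c "
from h import *
zz(st())
p=shot('wrist');save(p,'w1.png');print('cam',p['c2w'][:3,3])
for n in ['stamp_yellow','stamp_yellow_grip','stamp_green','rack']:
  for f,w in find(p,n,3): print(n,f,w,proj(p,w))
"
```

```text
t 7.25 pos [ 478.8 -258.7  356.7] q [-0.9  0.1  1.7  0.6  1.1  0.3] tilt deg 35.12401841695632 az fingers 8.054894395668775 radial az -28.38251696797427
x [-0.8 -0.1 -0.6] y [ 0.6  0.1 -0.8] z [ 0.2 -1.   0. ]
z az -81.13781708375762 z elev 0.5678402168712475
cam [ 446.8 -261.2  518.2]
stamp_yellow 0.84 [ 589.7 -275.9  225.8] [280.6 171.7]
stamp_yellow 0.81 [ 634.2 -396.1   63.6] [342.4 198.9]
stamp_yellow 0.48 [ 496.2 -238.8   15.9] [240.2 268.4]
stamp_yellow_grip 0.83 [ 587.8 -274.4  229.2] [279.4 171.7]
stamp_yellow_grip 0.65 [ 633.1 -396.3   61.4] [342.1 199.9]
stamp_yellow_grip 0.52 [ 496.9 -237.9   16.8] [239.8 267.8]
stamp_green 0.89 [ 567.7 -156.1  225. ] [174.8 174.1]
rack 0.96 [ 650.3 -199.7  192. ] [227.4 134.3]
```

View pics/w1.png

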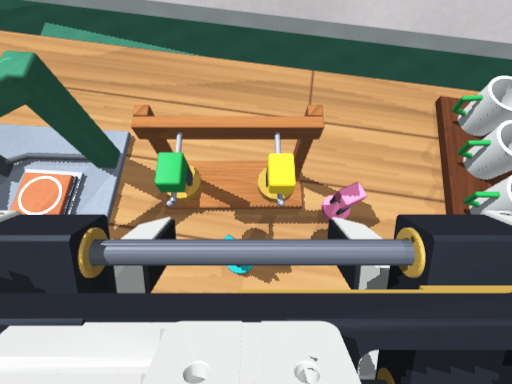

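The view shows yellow at (281,172), green at (172,172) on the left hook, and the crossbar at rows 115–138. Next I'll fit the bar boxes to the colour masks.

```bash
cat > fit.py <<'E'
from h import *
from scipy.optimize import minimize
def mask(p,lo,hi):
    h=cv2.cvtColor(p['img'],cv2.COLOR_RGB2HSV); m=cv2.inRange(h,lo,hi)
    n,l,s,c=cv2.connectedComponentsWithStats(m); return l,s
def fit(p,m,g,z0,S=4):
    big=cv2.resize(m.astype(np.uint8),None,fx=S,fy=S,interpolation=cv2.INTER_LINEAR)
    def sil(v):
        x,y,a=v[0],v[1],np.radians(v[2]); pts=[]
        for bx in(-32,10):
            for by in(-15,15):
                for bz in(50,78):
                    pts.append((proj(p,[x+bx*np.cos(a)-by*np.sin(a),y+bx*np.sin(a)+by*np.cos(a),z0+bz])+.5)*S)
        o=np.zeros_like(big); cv2.fillConvexPoly(o,cv2.convexHull(np.round(np.array(pts)*16).astype(np.int32)),1,shift=4); return o
    f=lambda v:-(sil(v)&big).sum()/max(1,(sil(v)|big).sum())
    r=minimize(f,g,method='Nelder-Mead',options=dict(initial_simplex=[np.add(g,d) for d in([0,0,0],[8,0,0],[0,8,0],[0,0,8])],xatol=.05,fatol=1e-4))
    return r.x,-r.fun
def blob(p,lo,hi,uv):
    l,s=mask(p,lo,hi); k=l[int(uv[1]),int(uv[0])]; return l==k,s[k]
E
python3 - <<'E'
from fit import *
p=shot('wrist')
for nm,lo,hi,uv,g in [('y',(22,120,60),(34,255,255),(281,172),(597,-275,8)),('g',(50,120,40),(80,255,255),(171,168),(575,-155,8))]:
    m,s=blob(p,lo,hi,uv); print(nm,s,fit(p,m,g,150))
E
```

```text
y [ 261  154   38   46 1274] (array([ 543.7, -245.7,   29.3]), np.float64(-0.0))
g [ 157  153   33   40 1138] (array([ 582.1, -190.6,   30.2]), np.float64(-0.0))fit.py:15: RuntimeWarning: overflow encountered in scalar negative
  f=lambda v:-(sil(v)&big).sum()/max(1,(sil(v)|big).sum())
```

```bash
sed -i 's/f=lambda v:-(sil(v)&big).sum()\/max(1,(sil(v)|big).sum())/f=lambda v:-float((sil(v)\&big).sum())\/float(1+(sil(v)|big).sum())/' fit.py
python3 - <<'E'
from fit import *
p=shot('wrist')
h=cv2.cvtColor(p['img'],cv2.COLOR_RGB2HSV)
for q in [(281,165),(281,190),(264,182),(275,192)]: print(q,h[q[1],q[0]],p['img'][q[1],q[0]])
for nm,lo,hi,uv,g in [('y',(26,200,100),(34,255,255),(281,172),(597,-275,8)),('g',(50,120,40),(80,255,255),(171,168),(575,-155,8))]:
    m,s=blob(p,lo,hi,uv); m=cv2.morphologyEx(m.astype(np.uint8),cv2.MORPH_OPEN,np.ones((5,5)))
    print(nm,s,fit(p,m,g,150))
E
```

```text
(281, 165) [ 30 180 255] [255 254  75]
(281, 190) [ 26 208 157] [157 138  29]
(264, 182) [ 22 153 241] [241 203  96]
(275, 192) [ 26 209 155] [155 136  28]
y [     0      0    512    384 196423] (array([ 375.4, -137.9,   99. ]), np.float64(0.012124063471165718))
g [ 157  153   33   40 1140] (array([ 585.3, -145.2,   13.7]), np.float64(0.8812365486206222))
```

```bash
python3 - <<'E'
from fit import *
p=shot('wrist')
for nm,lo,hi,uv,g in [('y',(25,150,90),(34,255,255),(281,172),(597,-275,8)),('g',(50,120,40),(80,255,255),(171,168),(578,-150,8))]:
    m,s=blob(p,lo,hi,uv); m=cv2.morphologyEx(m.astype(np.uint8),cv2.MORPH_OPEN,np.ones((5,5)))
    v,q=fit(p,m,g,150);print(nm,s,v,q)
    if nm=='y':
        a=np.radians(v[2]); ax=np.array([np.cos(a),np.sin(a),0]); G=np.r_[v[:2],216]-16*ax
        M=T(); tcp=G+11*M[:3,1]; print('grip',G,'tcp tgt',tcp,'tool delta',to(tcp-M[:3,3]),'opening axis',M[:3,2])
        c=[(proj(p,[v[0]+bx*ax[0]-by*ax[1],v[1]+bx*ax[1]+by*ax[0],228])).astype(int) for bx,by in((-32,-15),(-32,15),(10,15),(10,-15))]
        im=p['img'].copy()[:,:,::-1]; cv2.polylines(im,[np.array(c)],True,(255,0,0),1); cv2.imwrite('pics/w2.png',cv2.resize(im[100:220,130:350],None,fx=3,fy=3,interpolation=0))
E
```

```text
y [ 270  155   28   40 1052] [ 604.6 -274.9    6.4] 0.9034023187777658
grip [ 588.7 -276.7  216. ] tcp tgt [ 595.  -275.8  207. ] tool delta [ -4.  185.9  36.1] opening axis [ 0.2 -1.   0. ]Traceback (most recent call last):
  File "<stdin>", line 10, in <module>
cv2.error: OpenCV(4.12.0) :-1: error: (-5:Bad argument) in function 'polylines'
> Overload resolution failed:
>  - Layout of the output array img is incompatible with cv::Mat
>  - Expected Ptr<cv::UMat> for argument 'img'
```

Request:
{"api": "arm_command", "payload": {"deltas": [[-0.002, 0.03, 0.018, 0], [-0.002, 0.03, 0.018, 0], [0, 0.03, 0, 0], [0, 0, 0, 0], [0, 0, 0, 0]]}}

```text
time: 8.15
tool_pos: [540.0, -284.1, 285.2]
tcp_rot: [-1.56, 0.612, -2.976]
contact_force: [0.4, -0.7, 0.3]
grip_width: 92.0
```

```bash
cat > g.py <<'E'
from fit import *
M=st(); zz(M)
p=shot('wrist')
uv=proj(p,[593,-276,225]); print(uv)
m,s=blob(p,(25,150,90),(34,255,255),uv); m=cv2.morphologyEx(m.astype(np.uint8),cv2.MORPH_OPEN,np.ones((5,5)))
v,q=fit(p,m,(603,-275,8),150);print(s,v,q)
print(find(p,'stamp_yellow_grip',1))
a=np.radians(v[2]); ax=np.array([np.cos(a),np.sin(a),0]); G=np.r_[v[:2],216]-16*ax
tcp=G+11*M[:3,1]; print('grip',G,'tcp tgt',tcp,'tool delta',to(tcp-M[:3,3],M))
c=[(proj(p,[v[0]+bx*ax[0]-by*ax[1],v[1]+bx*ax[1]+by*ax[0],228])).astype(int) for bx,by in((-32,-15),(-32,15),(10,15),(10,-15))]
im=np.ascontiguousarray(p['img'][:,:,::-1]); cv2.polylines(im,[np.array(c)],True,(255,0,0),1); cv2.imwrite('pics/w2.png',im)
E
python3 g.py
```

```text
t 8.15 pos [ 540.  -284.1  285.2] q [-0.9  0.3  1.7  0.6  1.   0.2] tilt deg 35.08997906022814 az fingers 8.427734839032496 radial az -27.747664960730265
x [-0.8 -0.1 -0.6] y [ 0.6  0.1 -0.8] z [ 0.2 -1.   0. ]
z az -80.84748233210544 z elev 0.5091695655432611
[252.3 192.6]
[ 235  170   37   54 1851] [ 604.9 -274.2    9.5] 0.9207196458287544
[(0.97, array([ 639.1, -397.5,   79.8]))]
grip [ 589.1 -276.9  216. ] tcp tgt [ 595.4 -275.9  207. ] tool delta [-0.8 96.2  0.1]
```

View pics/w2.png

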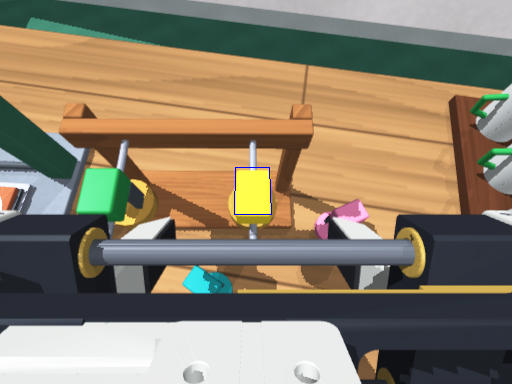

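The overlaid outline sits on the yellow bar's top face at (235–271, 168–214), clear of the green stamp at (103,195). Moving in along the tool axis and closing.

Request:
{"api": "arm_command", "payload": {"deltas": [[0, 0.03, 0, 0], [0, 0.03, 0, 0], [0, 0.024, 0, 0], [-0.001, 0.012, 0, 0], [0, 0, 0, 0]]}}

```text
time: 8.75
tool_pos: [595.4, -276.4, 207.3]
tcp_rot: [-1.559, 0.613, -2.976]
contact_force: [-0.1, -0.9, -0.0]
grip_width: 91.9
```

Request:
{"api": "arm_command", "payload": {"deltas": [[0, 0, 0, 0], [0, 0, 0, 0], [0, 0, 0, 0], [0, 0, 0, 0], [0, 0, 0, 0]], "claw": 255}}

```text
time: 9.25
tool_pos: [595.2, -276.9, 207.9]
tcp_rot: [-1.558, 0.613, -2.976]
contact_force: [0.4, 0.3, -0.2]
grip_width: 56.5
```

Request:
{"api": "arm_command", "payload": {"deltas": [[0, 0, 0, 0], [0, 0, 0, 0], [0, 0, 0, 0], [0, 0, 0, 0], [0, 0, 0, 0]]}}

```text
time: 9.75
tool_pos: [595.3, -276.8, 207.4]
tcp_rot: [-1.559, 0.613, -2.976]
contact_force: [0.6, -0.7, -0.4]
grip_width: 29.7
```

```bash
python3 -c "
from h import *
M=st();zz(M);print(bot.get_obs()['contact_force'])
print('up19',to([0,0,19]),'out100',to(-100*np.array([np.cos(.155),np.sin(.155),0])))"
```

```text
t 9.75 pos [ 595.3 -276.8  207.4] q [-0.8  0.4  1.7  0.7  0.8  0.2] tilt deg 35.11789011139323 az fingers 8.251309104982138 radial az -24.937371354241876
x [-0.8 -0.1 -0.6] y [ 0.6  0.1 -0.8] z [ 0.2 -1.   0. ]
z az -80.93275108095155 z elev 0.5737942233197462
[ 0.6 -0.7 -0.4]
up19 [-10.9 -15.5   0.2] out100 [ 81.8 -57.5  -0.3]
```

Request:
{"api": "arm_command", "payload": {"deltas": [[0, 0, 0, 0], [-0.0037, -0.0052, 0, 0], [-0.0037, -0.0052, 0, 0], [-0.0035, -0.0051, 0, 0], [0, 0, 0, 0]]}}

```text
time: 10.25
tool_pos: [595.6, -276.8, 227.7]
tcp_rot: [-1.557, 0.614, -2.975]
contact_force: [0.8, 0.0, -2.8]
grip_width: 30.0
```

Request:
{"api": "arm_command", "payload": {"deltas": [[0, 0, 0, 0], [0, 0, 0, 0]]}}

```text
time: 10.45
tool_pos: [595.1, -276.4, 226.0]
tcp_rot: [-1.559, 0.612, -2.977]
contact_force: [1.1, 1.0, -2.5]
grip_width: 29.8
```

Request:
{"api": "arm_command", "payload": {"deltas": [[0.0163, -0.0115, 0, 0], [0.0163, -0.0115, 0, 0], [0.0163, -0.0115, 0, 0], [0.0245, -0.0173, 0, 0], [0.0245, -0.0173, 0, 0]]}}

```text
time: 10.95
tool_pos: [475.9, -295.2, 226.3]
tcp_rot: [-1.559, 0.613, -2.976]
contact_force: [-0.3, -0.5, -3.1]
grip_width: 30.0
```

Request:
{"api": "arm_command", "payload": {"deltas": [[0.0245, -0.0173, 0, 0], [0, 0, 0, 0], [0, 0, 0, 0]]}}

```text
time: 11.25
tool_pos: [447.1, -300.8, 226.8]
tcp_rot: [-1.558, 0.613, -2.978]
contact_force: [0.2, -0.2, -2.9]
grip_width: 29.6
```

```bash
cat > v.py <<'E'
from h import *
M=st();zz(M);print(bot.get_obs()['contact_force'])
p=shot('top');save(p,'t2.png')
for n in ['tile','ram_pad','pedal_pad','stamp_green']:
  for f,w in find(p,n,2): print(n,f,w)
p=shot('wrist');save(p,'w3.png')
for n in ['tile','ram_pad','pedal_pad','stamp_yellow']:
  for f,w in find(p,n,2): print('wrist',n,f,w,proj(p,w))
E
python3 v.py
```

```text
t 11.25 pos [ 447.1 -300.8  226.8] q [-1.1  0.2  1.9  0.7  0.9 -0.1] tilt deg 35.13116640972379 az fingers 8.126986214968568 radial az -33.93107082169276
x [-0.8 -0.1 -0.6] y [ 0.6  0.1 -0.8] z [ 0.2 -1.   0. ]
z az -81.03574156235352 z elev 0.5890837105529881
[ 0.2 -0.2 -2.9]
tile 0.57 [563.6 138.7  36.2]
pedal_pad 0.68 [548.  269.4  60.4]
stamp_green 0.6 [ 571.4 -145.7  224.8]
wrist tile 0.38 [604.1 102.1  32. ] [  2.1 121.5]
wrist pedal_pad 0.64 [622.6  42.3  13.5] [ 53.3 124.1]
wrist stamp_yellow 0.86 [ 630.8 -399.5   57.6] [344.6 145.4]
wrist stamp_yellow 0.83 [ 515.8 -232.7   80.1] [203.3 199.7]
```

```bash
python3 -c "
from h import *
print(to([-27,416,0])/9)"
```

```text
[ -3.8   2.1 -46.1]
```

Request:
{"api": "arm_command", "payload": {"deltas": [[-0.0019, 0.001, -0.023, 0], [-0.0038, 0.0021, -0.0461, 0], [-0.0038, 0.0021, -0.0461, 0], [-0.0038, 0.0021, -0.0461, 0], [-0.0038, 0.0021, -0.0461, 0]]}}

```text
time: 12.25
tool_pos: [433.2, -90.8, 226.8]
tcp_rot: [-1.559, 0.613, -2.978]
contact_force: [1.1, 1.1, -2.2]
grip_width: 29.7
```

Request:
{"api": "arm_command", "payload": {"deltas": [[-0.0038, 0.0021, -0.0461, 0], [-0.0038, 0.0021, -0.0461, 0], [-0.0038, 0.0021, -0.0461, 0], [-0.0038, 0.0021, -0.0461, 0], [-0.0019, 0.001, -0.023, 0]]}}

```text
time: 12.75
tool_pos: [420.9, 92.8, 225.7]
tcp_rot: [-1.559, 0.606, -2.976]
contact_force: [-0.3, -0.3, -2.4]
grip_width: 29.4
```

Request:
{"api": "arm_command", "payload": {"deltas": [[0, 0, 0, 0], [0, 0, 0, 0]]}}

```text
time: 12.95
tool_pos: [421.3, 91.4, 225.4]
tcp_rot: [-1.558, 0.605, -2.975]
contact_force: [0.3, 0.3, -3.0]
grip_width: 29.8
```

```bash
python3 v.py
```

```text
t 12.95 pos [421.3  91.4 225.4] q [-0.  -0.1  2.2  0.3  0.4  1.1] tilt deg 34.66895130209623 az fingers 8.247314663804506 radial az 12.24129100884847
x [-0.8 -0.1 -0.6] y [ 0.6  0.1 -0.8] z [ 0.2 -1.   0. ]
z az -80.87871730384062 z elev 0.6044178762122434
[ 0.3  0.3 -3. ]
tile 0.69 [562.7 138.2  34.7]
tile 0.31 [ 404.  -434.9   27.8]
pedal_pad 0.81 [545.1 268.9  57.7]
stamp_green 0.65 [ 573.  -143.   227.3]
wrist tile 0.85 [559.7 142.8  33.1] [228.2 164.8]
wrist ram_pad 0.34 [530.6 266.   67.8] [126.8 159.1]
wrist pedal_pad 0.75 [528.7 268.3  67.3] [124.7 160.3]
wrist pedal_pad 0.34 [426.   90.5 247.1] [253.  225.1]
wrist stamp_yellow 0.81 [425.3  90.7 246.8] [252.5 226.7]
```

View pics/w3.png

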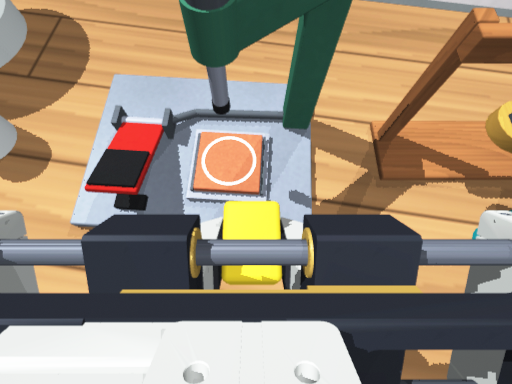

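```bash
python3 - <<'E'
from h import *
from scipy.optimize import least_squares
M=T();p=shot('wrist'); im=p['img'].astype(int)
sub=np.zeros(im.shape[:2],bool); sub[130:190,196:262]=1
w=(im.min(2)>170)&sub
n,l,s,c=cv2.connectedComponentsWithStats(w.astype(np.uint8)); k=1+np.argmax(s[1:,4]); print(s[k])
P=np.array([ray(p,(u,v),35)[:2] for v,u in zip(*np.where(l==k))])
r=least_squares(lambda a:np.hypot(P[:,0]-a[0],P[:,1]-a[1])-a[2],[563,139,36],loss='soft_l1'); print(r.x,np.std(r.fun))
q=find(p,'tile',1); C=r.x[:2]
tgt=np.r_[C,35]+[-9.6,-2.6,57.4]
print('tcp tgt',tgt,'world d',tgt-M[:3,3])
M=T()
for nm,w_ in [('to above front: level approach 30 up',tgt+[0,0,25]-M[:3,3]),]: print(nm,w_,to(w_,M))
print('down10',to([0,0,-10],M),'x10',to([10,0,0],M),'y10',to([0,10,0],M))
E
```

```text
[202 136  55  50 590]
[566.9 143.6  36.2] 1.6601469603319026
tcp tgt [557.3 141.   92.4] world d [ 135.6   50.8 -133. ]
to above front: level approach 30 up [ 135.7   50.6 -108. ] [-55.4 169.3 -30. ]
down10 [ 5.7  8.2 -0.1] x10 [-8.1  5.6  1.6] y10 [-1.3  0.8 -9.9]
```

Request:
{"api": "arm_command", "payload": {"deltas": [[-0.01, 0.02, -0.008, 0], [0.01, 0.028, -0.0075, 0], [0.015, 0.028, -0.0075, 0], [0.015, 0.028, -0.0075, 0], [0.006, 0.008, 0, 0]]}}

```text
time: 14.05
tool_pos: [453.2, 117.7, 164.1]
tcp_rot: [-1.579, 0.539, -2.977]
contact_force: [0.7, -0.2, -2.1]
grip_width: 29.9
```

Request:
{"api": "arm_command", "payload": {"deltas": [[0, 0, 0, 0]]}}

```text
time: 14.15
tool_pos: [452.7, 117.2, 164.5]
tcp_rot: [-1.579, 0.54, -2.978]
contact_force: [-0.3, -0.7, -2.0]
grip_width: 30.1
```

```bash
python3 - <<'E'
from h import *
M=st();zz(M)
d=np.array([557,139.5,107.4])-M[:3,3]; print(d,to(d,M))
E
```

```text
t 14.15 pos [452.7 117.2 164.5] q [0.  0.1 2.2 0.3 0.3 1.2] tilt deg 30.921713034811134 az fingers 10.273938008643817 radial az 14.520169849915758
x [-0.8 -0.1 -0.5] y [ 0.5  0.1 -0.9] z [ 0.2 -1.  -0. ]
z az -80.38018126278244 z elev -0.3918044434941246
[104.3  22.3 -57.1] [-62.1 103.8  -4.1]
```

The low pose in front brought joint 5 to its limit, which cost 4° of tilt. I'll go forward, where the arm has more room, and check again.

Request:
{"api": "arm_command", "payload": {"deltas": [[-0.02, 0.012, -0.004, 0], [-0.02, 0.012, -0.004, 0], [0, 0, 0, 0]]}}

```text
time: 14.45
tool_pos: [500.4, 133.2, 166.7]
tcp_rot: [-1.578, 0.545, -2.978]
contact_force: [0.2, 0.2, -2.5]
grip_width: 29.9
```

```bash
python3 - <<'E'
from h import *
M=st();zz(M); print(np.round(bot.get_obs()['joint_positions'],4).tolist())
E
```

```text
t 14.45 pos [500.4 133.2 166.7] q [0.1 0.2 2.1 0.2 0.3 1.3] tilt deg 31.25666696335811 az fingers 10.17753482459102 radial az 14.908680331751823
x [-0.8 -0.1 -0.5] y [ 0.5  0.1 -0.9] z [ 0.2 -1.  -0. ]
z az -80.39721193097218 z elev -0.34884624192364583
[0.0821, 0.1941, 2.1069, 0.1677, 0.3011, 1.3405]
```

```bash
cat >> h.py <<'E'
def mk(pos,rot): M=np.eye(4); M[:3,:3]=rot.as_matrix(); M[:3,3]=pos; return M
S0=mk([604.9,-274.2,150],R.from_euler('z',np.radians(9))); M0=mk([595.3,-276.8,207.4],R.from_euler('xyz',[-1.559,.613,-2.976]))
SIT=np.linalg.inv(M0)@S0
RING=np.array([566.7,142.,35]); PX=np.array([np.cos(np.radians(5)),np.sin(np.radians(5)),0])
def stamp():
    M=T(); S=M@SIT; a=np.linspace(0,6.28,60); e=(S[:3,:3]@np.array([26*np.cos(a),26*np.sin(a),0*a])).T+S[:3,3]
    k=np.argmin(e[:,2]); print('foot',S[:3,3],'lean',np.degrees(np.arccos(S[2,2])),'low edge',e[k],'up',np.round(S[:3,2],3)); return M,S
E
python3 - <<'E'
from h import *
st();M,S=stamp(); d=RING-28*PX-S[:3,3]; d[2]=50-S[2,3]; print(d,to(d,M)); print('dn10',to([0,0,-10],M))
E
```

```text
t 14.45 pos [500.4 133.2 166.7] q [0.1 0.2 2.1 0.2 0.3 1.3] tilt deg 31.25666696335811 az fingers 10.17753482459102 radial az 14.908680331751823
x [-0.8 -0.1 -0.5] y [ 0.5  0.1 -0.9] z [ 0.2 -1.  -0. ]
foot [506.  136.1 108.8] lean 3.9728955725131265 low edge [531.9 134.8 107. ] up [ 0.1 -0.   1. ]
[ 32.9   3.4 -58.8] [ 2.3 67.3  2.5]
dn10 [5.2 8.5 0.1]
```

Request:
{"api": "arm_command", "payload": {"deltas": [[0.012, 0.019, 0, 0], [0.012, 0.019, 0, 0], [0, 0, 0, 0], [0, 0, 0, 0]]}}

```text
time: 14.85
tool_pos: [500.8, 131.6, 141.0]
tcp_rot: [-1.585, 0.509, -2.978]
contact_force: [-0.1, -0.6, -2.2]
grip_width: 30.1
```

```bash
cat > s.py <<'E'
from h import *
M=st();zz(M);M,S=stamp(); d=RING-28*PX-S[:3,3]; d[2]=45-S[2,3]; print(d,to(d,M)); print('dn10',to([0,0,-10],M),'fw10',to(10*PX,M),'force',bot.get_obs()['contact_force'])
E
python3 s.py
```

```text
t 14.85 pos [500.8 131.6 141. ] q [0.1 0.2 2.1 0.2 0.3 1.3] tilt deg 29.171556466048166 az fingers 11.049855916623057 radial az 14.725042860854204
x [-0.9 -0.1 -0.5] y [ 0.5  0.1 -0.9] z [ 0.2 -1.  -0. ]
z az -80.23561757636686 z elev -0.7174919002186649
foot [504.3 134.6  82.9] lean 6.094413445959487 low edge [530.1 133.4  80.1] up [ 0.1 -0.   1. ]
[ 34.5   5.  -37.9] [-12.   50.1   1.4]
dn10 [4.9 8.7 0.1] fw10 [-8.7  4.8  0.8] force [-0.1 -0.6 -2.2]
```

Request:
{"api": "arm_command", "payload": {"deltas": [[0.005, 0.02, 0, 0], [-0.004, 0.02, 0.001, 0], [-0.01, 0.012, 0.001, 0], [0, 0, 0, 0], [0, 0, 0, 0]]}}

```text
time: 15.35
tool_pos: [538.1, 135.4, 115.8]
tcp_rot: [-1.59, 0.485, -2.977]
contact_force: [-1.0, -0.7, -3.0]
grip_width: 29.4
```

```bash
python3 s.py
```

```text
t 15.35 pos [538.1 135.4 115.8] q [0.1 0.3 2.  0.2 0.3 1.3] tilt deg 27.82501276052294 az fingers 11.828977636859353 radial az 14.125789505433247
x [-0.9 -0.1 -0.5] y [ 0.5  0.1 -0.9] z [ 0.2 -1.  -0. ]
z az -80.04682090410817 z elev -0.9897678272886905
foot [540.1 138.4  57.7] lean 7.475983674447684 low edge [565.9 137.3  54.3] up [ 0.1 -0.   1. ]
[ -1.3   1.1 -12.7] [ 6.9 10.7 -1.1]
dn10 [4.7 8.8 0.2] fw10 [-8.8  4.6  0.9] force [-1.  -0.7 -3. ]
```

Request:
{"api": "arm_command", "payload": {"deltas": [[0.004, 0.0075, 0, 0], [0.004, 0.0075, 0, 0], [0, 0, 0, 0], [0, 0, 0, 0]]}}

```text
time: 15.75
tool_pos: [541.3, 135.5, 106.8]
tcp_rot: [-1.593, 0.473, -2.977]
contact_force: [-0.0, -0.6, -2.5]
grip_width: 29.6
```

Request:
{"api": "arm_command", "payload": {"deltas": [[0.001, 0.0018, 0, 0], [0, 0, 0, 0]]}}

```text
time: 15.95
tool_pos: [541.8, 135.5, 105.8]
tcp_rot: [-1.593, 0.471, -2.977]
contact_force: [-0.1, 0.5, -2.1]
grip_width: 29.8
```

```bash
python3 s.py
```

```text
t 15.95 pos [541.8 135.5 105.8] q [0.1 0.4 2.  0.2 0.3 1.3] tilt deg 27.0354395460929 az fingers 12.302803818336077 radial az 14.039637129976224
x [-0.9 -0.1 -0.5] y [ 0.4  0.1 -0.9] z [ 0.2 -1.  -0. ]
z az -79.9615502222328 z elev -1.1550535008226195
foot [542.9 138.5  47.6] lean 8.289017112619657 low edge [568.7 137.4  43.9] up [ 0.1 -0.   1. ]
[-4.1  1.1 -2.6] [ 4.7  0.6 -1.7]
dn10 [4.5 8.9 0.2] fw10 [-8.9  4.5  0.9] force [-0.1  0.5 -2.1]
```

Request:
{"api": "arm_command", "payload": {"deltas": [[0.002, 0.005, 0, 0], [0.002, 0.005, 0, 0], [0, 0, 0, 0]]}}

```text
time: 16.25
tool_pos: [544.7, 135.7, 99.3]
tcp_rot: [-1.595, 0.463, -2.977]
contact_force: [0.4, -0.3, -2.3]
grip_width: 29.7
```

Request:
{"api": "arm_command", "payload": {"deltas": [[0.002, 0.004, 0, 0], [0, 0, 0, 0]]}}

```text
time: 16.45
tool_pos: [545.4, 135.7, 97.0]
tcp_rot: [-1.596, 0.46, -2.976]
contact_force: [0.0, -0.2, -3.1]
grip_width: 29.6
```

```bash
python3 s.py
```

```text
t 16.45 pos [545.4 135.7  97. ] q [0.1 0.4 2.  0.2 0.3 1.2] tilt deg 26.378186952909356 az fingers 12.708722991498618 radial az 13.973847343442786
x [-0.9 -0.1 -0.4] y [ 0.4  0.1 -0.9] z [ 0.2 -1.  -0. ]
z az -79.89712766404743 z elev -1.2916548604743676
foot [545.9 138.8  38.9] lean 8.966577799124476 low edge [571.6 137.7  34.8] up [ 0.2 -0.   1. ]
[-7.1  0.8  6.1] [ 3.4 -8.5 -2.2]
dn10 [4.4 9.  0.2] fw10 [-8.9  4.4  0.9] force [ 0.  -0.2 -3.1]
```

Request:
{"api": "arm_command", "payload": {"deltas": [[0.002, 0.003, 0, 0], [0, 0, 0, 0]]}}

```text
time: 16.65
tool_pos: [545.8, 135.7, 96.5]
tcp_rot: [-1.596, 0.459, -2.976]
contact_force: [-6.5, -1.1, 9.4]
grip_width: 30.0
```

Request:
{"api": "arm_command", "payload": {"deltas": [[0.002, 0.002, 0, 0], [0, 0, 0, 0]]}}

```text
time: 16.85
tool_pos: [545.9, 135.8, 96.4]
tcp_rot: [-1.597, 0.459, -2.976]
contact_force: [-11.6, -1.2, 18.6]
grip_width: 30.1
```

Request:
{"api": "arm_command", "payload": {"deltas": [[0.002, 0.002, 0, 0], [0, 0, 0, 0]]}}

```text
time: 17.05
tool_pos: [546.1, 135.7, 96.3]
tcp_rot: [-1.597, 0.459, -2.976]
contact_force: [-14.9, -2.3, 27.0]
grip_width: 30.1
```

Touchdown is confirmed at 27 N. I'll back off to light contact, then release so the foot settles flat.

Request:
{"api": "arm_command", "payload": {"deltas": [[-0.003, -0.004, 0, 0], [0, 0, 0, 0]]}}

```text
time: 17.25
tool_pos: [546.5, 135.5, 98.6]
tcp_rot: [-1.597, 0.455, -2.976]
contact_force: [0.2, 0.8, -2.3]
grip_width: 29.8
```

```bash
python3 s.py
```

```text
t 17.25 pos [546.5 135.5  98.6] q [0.1 0.4 2.  0.2 0.3 1.3] tilt deg 26.091397765766196 az fingers 12.93949767421484 radial az 13.924586622766878
x [-0.9 -0.1 -0.4] y [ 0.4  0.1 -0.9] z [ 0.2 -1.  -0. ]
z az -79.84457602142236 z elev -1.3625919653946557
foot [546.7 138.6  40.5] lean 9.265399675719097 low edge [572.3 137.5  36.3] up [ 0.2 -0.   1. ]
[-7.9  1.   4.5] [ 4.9 -7.4 -2.5]
dn10 [4.4 9.  0.2] fw10 [-9.   4.4  0.9] force [ 0.2  0.8 -2.3]
```

Request:
{"api": "arm_command", "payload": {"deltas": [[0.001, 0.0015, 0, 0], [0, 0, 0, 0]]}}

```text
time: 17.45
tool_pos: [546.3, 135.5, 96.6]
tcp_rot: [-1.597, 0.455, -2.976]
contact_force: [-4.3, -1.3, 9.2]
grip_width: 29.4
```

Request:
{"api": "arm_command", "payload": {"deltas": [[0, 0, 0, 0], [0, 0, 0, 0], [0, 0, 0, 0], [0, 0, 0, 0], [0, 0, 0, 0]], "claw": 110}}

```text
time: 17.95
tool_pos: [545.7, 135.5, 95.8]
tcp_rot: [-1.598, 0.453, -2.976]
contact_force: [-0.1, -0.1, -0.7]
grip_width: 51.9
```

Request:
{"api": "arm_command", "payload": {"deltas": [[0, -0.03, 0, 0], [0, -0.03, 0, 0], [0, -0.04, 0, 0], [0, 0, 0, 0]]}}

```text
time: 18.35
tool_pos: [503.8, 125.6, 190.3]
tcp_rot: [-1.596, 0.461, -2.976]
contact_force: [0.2, 0.4, 0.8]
grip_width: 52.6
```

```bash
cat > g2.py <<'E'
from fit import *
import sys
M=st(); zz(M); print(bot.get_obs()['grip_width'])
p=shot('wrist'); save(p,sys.argv[1]); f=find(p,'stamp_yellow',2); print(f)
m0=cv2.inRange(cv2.cvtColor(p['img'],cv2.COLOR_RGB2HSV),(25,150,90),(34,255,255))
n,l,s,c=cv2.connectedComponentsWithStats(m0); g=(545,139,8)
uv=proj(p,[g[0]-11,g[1],110]); ok=[k for k in range(1,n) if s[k,4]>200]; k=min(ok,key=lambda k:np.hypot(*(c[k]-uv))); print(uv,s[k])
m=cv2.morphologyEx((l==k).astype(np.uint8),cv2.MORPH_OPEN,np.ones((5,5)))
v,q=fit(p,m,g,35);print('stamp',v,q,'rel ring own', (v[:2]-RING[:2])@PX[:2], (v[:2]-RING[:2])@[-PX[1],PX[0]])
a=np.radians(v[2]); ax=np.array([np.cos(a),np.sin(a),0])
for gx,gz in ((-16,66),(-22,62)):
    G=np.r_[v[:2],35+gz]+gx*ax; tcp=G+11*M[:3,1]; print(gx,gz,'tcp',tcp,'delta',to(tcp-M[:3,3],M))
E
python3 g2.py w4.png
```

```text
t 18.35 pos [503.8 125.6 190.3] q [0.1 0.2 2.  0.2 0.5 1.3] tilt deg 26.423246645184438 az fingers 12.821086054449532 radial az 14.002051419648447
x [-0.9 -0.1 -0.4] y [ 0.4  0.1 -0.9] z [ 0.2 -1.  -0. ]
z az -79.83419280908245 z elev -1.3187297898903556
52.635000200711815
[(0.8, array([537.9, 133.3, 111.3]))]
[245.6 208.6] [ 232  186   35   49 1609]
stamp [544.5 137.7   9.9] 0.9285506190823015 rel ring own -22.446153545104018 -2.388783024986707
-16 66 tcp [533.6 136.   91.1] delta [ 16.3 102.8  -2.7]
-22 62 tcp [527.6 135.   87.1] delta [ 23.4 103.7  -2.6]
```

View pics/w4.png

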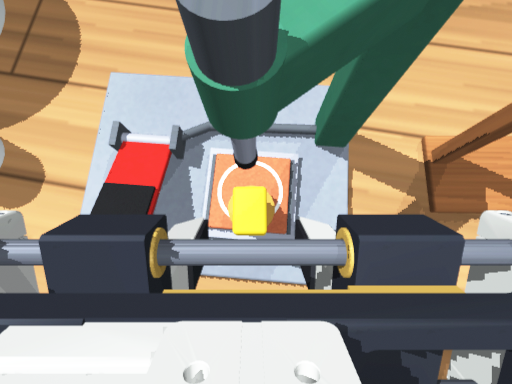

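The stamp stands on the tile with its handle at (250,208), partly inside the ring's front. The ring spans columns 218–283. I'll re-grasp the bar nearer its end at the tilt that's available here, and refit the ring.

Request:
{"api": "arm_command", "payload": {"deltas": [[0.013, 0.02, -0.0013, 0], [0.014, 0.03, -0.0013, 0], [0, 0.03, 0, 0], [0, 0.02, 0, 0], [0, 0, 0, 0]]}}

```text
time: 18.95
tool_pos: [524.5, 133.6, 89.7]
tcp_rot: [-1.601, 0.434, -2.976]
contact_force: [0.7, -0.0, -0.3]
grip_width: 52.2
```

```bash
python3 - <<'E'
from h import *
from scipy.optimize import least_squares
M=st(); zz(M)
ax=np.array([np.cos(.173),np.sin(.173),0]); tcp=np.array([544.5,137.7,97])-26*ax+11*M[:3,1]; print('delta',to(tcp-M[:3,3],M), tcp)
# ring from w4.png at its pose
Mo=mk([503.8,125.6,190.3],R.from_euler('xyz',[-1.596,.461,-2.976])); p=vision.capture('wrist'); p['c2w']=Mo@p['mount']
im=cv2.imread('pics/w4.png').astype(int); w=(im.min(2)>150); sub=np.zeros_like(w); sub[150:225,214:288]=1
n,l,s,c=cv2.connectedComponentsWithStats((w&sub).astype(np.uint8)); P=np.array([ray(p,(u,v),35)[:2] for v,u in zip(*np.where(w&sub))])
r=least_squares(lambda a:np.hypot(P[:,0]-a[0],P[:,1]-a[1])-36,[566,141],loss='soft_l1',f_scale=2); print(r.x,len(P),np.std(r.fun))
E
```

```text
t 18.95 pos [524.5 133.6  89.7] q [0.1 0.4 2.  0.3 0.3 1.2] tilt deg 24.94018010329756 az fingers 13.6285779724619 radial az 14.285718591141084
x [-0.9 -0.1 -0.4] y [ 0.4  0.1 -0.9] z [ 0.2 -1.  -0. ]
z az -79.78757550970619 z elev -1.587291174027045
delta [ 2.   2.1 -0.9] [523.4 134.3  87. ]
[576.8 144.7] 910 8.412891923254325
```

Request:
{"api": "arm_command", "payload": {"deltas": [[0, 0, 0, 0], [0, 0, 0, 0], [0, 0, 0, 0], [0, 0, 0, 0], [0, 0, 0, 0]], "claw": 255}}

```text
time: 19.5
tool_pos: [524.7, 133.7, 93.6]
tcp_rot: [-1.601, 0.44, -2.975]
contact_force: [-3.2, -0.9, 6.1]
grip_width: 30.2
```

```bash
python3 - <<'E'
from h import *
from scipy.optimize import least_squares
M=st();zz(M);print(bot.get_obs()['grip_width'],bot.get_obs()['contact_force'])
Mo=mk([503.8,125.6,190.3],R.from_euler('xyz',[-1.596,.461,-2.976])); p=vision.capture('wrist'); p['c2w']=Mo@p['mount']
im=cv2.imread('pics/w4.png').astype(int); w=(im.min(2)>185); yy,xx=np.where(w)
P=np.array([ray(p,(u,v),35)[:2] for v,u in zip(yy,xx) if 152<v<222 and 214<u<288]); P=P[np.abs(np.hypot(*(P-[567,142]).T)-36)<9]
for _ in range(3):
    r=least_squares(lambda a:np.hypot(P[:,0]-a[0],P[:,1]-a[1])-36,[567,142],loss='soft_l1'); print(r.x,len(P),np.std(r.fun)); P=P[np.abs(np.hypot(*(P-r.x).T)-36)<5]
print('up10',to([0,0,10]),'fw10',to(10*PX),'y10',to([0,10,0]))
E
```

```text
t 19.5 pos [524.7 133.7  93.6] q [0.1 0.4 2.  0.3 0.3 1.2] tilt deg 25.2865559500541 az fingers 13.528953319663263 radial az 14.293590352098333
x [-0.9 -0.1 -0.4] y [ 0.4  0.1 -0.9] z [ 0.2 -1.  -0. ]
z az -79.7522997535492 z elev -1.548874791657972
30.233163707411297 [-3.2 -0.9  6.1]
[566.5 143.3] 512 1.6298301735319582
[566.4 143.3] 509 1.48622416822206
[566.4 143.3] 509 1.48622416822206
up10 [-4.3 -9.  -0.3] fw10 [-9.   4.2  0.9] y10 [-1.5  1.  -9.8]
```

Request:
{"api": "arm_command", "payload": {"deltas": [[0, 0, 0, 0], [-0.0017, -0.0036, 0, 0], [0, 0, 0, 0], [0, 0, 0, 0]]}}

```text
time: 19.95
tool_pos: [524.4, 133.5, 96.6]
tcp_rot: [-1.601, 0.439, -2.976]
contact_force: [0.1, 0.5, -2.1]
grip_width: 30.3
```

Request:
{"api": "arm_command", "payload": {"deltas": [[-0.006, 0.0028, -0.0006, 0], [-0.006, 0.0028, -0.0006, 0], [-0.0057, 0.0028, -0.0007, 0], [0, 0, 0, 0], [0, 0, 0, 0]]}}

```text
time: 20.45
tool_pos: [543.5, 139.0, 96.6]
tcp_rot: [-1.601, 0.439, -2.976]
contact_force: [0.3, 0.2, -1.9]
grip_width: 30.4
```

```bash
python3 -c "
from h import *
M=st();zz(M);o=bot.get_obs();print(o['grip_width'],o['contact_force']); d=M[:3,3]-[524.7,133.7,93.6];print(d)"
```

```text
t 20.45 pos [543.5 139.   96.6] q [0.1 0.4 2.  0.2 0.3 1.3] tilt deg 25.18909095637469 az fingers 13.575422341353896 radial az 14.342786566963575
x [-0.9 -0.1 -0.4] y [ 0.4  0.1 -0.9] z [ 0.2 -1.  -0. ]
z az -79.75256068518063 z elev -1.5639875037854505
30.380768916452087 [ 0.3  0.2 -1.9]
[18.8  5.3  3. ]
```

Request:
{"api": "arm_command", "payload": {"deltas": [[0.0006, 0.0013, 0, 0], [0.0004, 0.0009, 0, 0], [0, 0, 0, 0]]}}

```text
time: 20.75
tool_pos: [543.3, 138.9, 94.2]
tcp_rot: [-1.601, 0.439, -2.976]
contact_force: [0.5, -0.2, -2.8]
grip_width: 30.1
```

Request:
{"api": "arm_command", "payload": {"deltas": [[0.0003, 0.0006, 0, 0], [0, 0, 0, 0]]}}

```text
time: 20.95
tool_pos: [543.6, 139.0, 93.8]
tcp_rot: [-1.601, 0.439, -2.976]
contact_force: [-1.1, -0.2, -2.7]
grip_width: 30.0
```

Request:
{"api": "arm_command", "payload": {"deltas": [[0.0004, 0.0008, 0, 0], [0, 0, 0, 0]]}}

```text
time: 21.15
tool_pos: [543.6, 139.1, 93.7]
tcp_rot: [-1.601, 0.44, -2.975]
contact_force: [-6.4, -1.3, 6.1]
grip_width: 29.9
```

Request:
{"api": "arm_command", "payload": {"deltas": [[0, 0, 0, 0], [0, 0, 0, 0], [0, 0, 0, 0], [0, 0, 0, 0], [0, 0, 0, 0]], "claw": 110}}

```text
time: 21.65
tool_pos: [543.7, 139.0, 92.8]
tcp_rot: [-1.601, 0.439, -2.976]
contact_force: [0.3, -0.8, 0.0]
grip_width: 52.0
```

Request:
{"api": "arm_command", "payload": {"deltas": [[0.01, -0.02, 0, 0], [0, -0.03, 0, 0], [0, -0.05, 0, 0], [0, 0, 0, 0], [0, 0, 0, 0]]}}

```text
time: 22.15
tool_pos: [493.6, 127.5, 180.4]
tcp_rot: [-1.6, 0.442, -2.976]
contact_force: [-0.2, -0.7, -0.4]
grip_width: 52.2
```

```bash
sed -i 's/g=(545,139,8)/g=(563,142,8)/; ' g2.py; sed -i 's/^RING=.*; PX/RING=np.array([566.5,143.4,35]); PX/' h.py; python3 g2.py w5.png; python3 - <<'E'
from h import *
p=shot('side'); save(p,'side2.png'); print(proj(p,RING))
q=proj(p,RING); u,v=int(q[0]),int(q[1]); b=cv2.imread('pics/side2.png')[v-75:v+45,u-60:u+60]
a=cv2.imread('pics/w5.png')[130:260,180:320]
o=np.hstack([cv2.resize(a,(400,400),interpolation=2),cv2.resize(b,(400,400),interpolation=2)]); cv2.imwrite('pics/c5.png',o)
E
```

```text
t 22.15 pos [493.6 127.5 180.4] q [0.1 0.2 2.  0.2 0.5 1.3] tilt deg 25.40624021205253 az fingers 13.475716603967731 radial az 14.483748873277008
x [-0.9 -0.1 -0.4] y [ 0.4  0.1 -0.9] z [ 0.2 -1.  -0. ]
z az -79.76286993605265 z elev -1.537038439684273
52.19030151480467
[(0.91, array([554.1, 138.7, 110.8]))]
[250.1 173.3] [ 233  150   36   52 1706]
stamp [562.7 143.5   8.7] 0.9048260986788892 rel ring own -3.8112753511584407 0.43564731373468124
-16 66 tcp [551.4 142.2  91.1] delta [-15.5 106.2  -1.8]
-22 62 tcp [545.5 141.3  87.1] delta [ -8.3 107.3  -1.8]
[265.6 196.4]
```

View pics/c5.png

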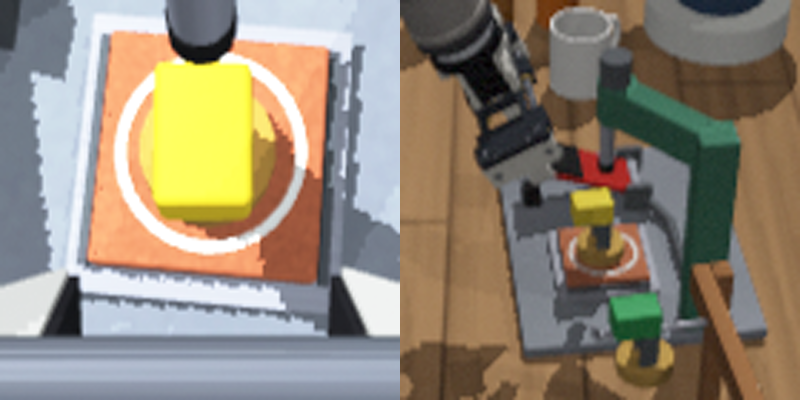

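The left crop shows the foot inside the white ring with clear margin, and the right crop shows the stamp upright under the ram with green still hanging. Next is the treadle, with the fingers closed.

Request:
{"api": "arm_command", "payload": {"deltas": [[-0.009, 0.0055, -0.0345, 0], [-0.009, 0.0055, -0.0345, 0], [-0.009, 0.0055, -0.0345, 0], [-0.009, 0.0055, -0.0345, 0], [0, 0, 0, 0]], "claw": 255}}

```text
time: 22.8
tool_pos: [510.0, 274.5, 176.4]
tcp_rot: [-1.601, 0.438, -2.972]
contact_force: [0.8, 0.7, -0.1]
grip_width: 16.6
```

Request:
{"api": "arm_command", "payload": {"deltas": [[0, 0, 0, 0], [0, 0, 0, 0], [0, 0, 0, 0]]}}

```text
time: 23.1
tool_pos: [509.8, 269.8, 177.6]
tcp_rot: [-1.6, 0.438, -2.977]
contact_force: [-0.6, 0.0, 0.5]
grip_width: 0.6
```

```bash
cat > pd.py <<'E'
from h import *
M=st();zz(M);o=bot.get_obs();print(o['grip_width'],o['contact_force']); tip=M[:3,3]+8*M[:3,1]; print('tip',tip,'own',(tip-RING)@PX,(tip-RING)@[-PX[1],PX[0],0])
d=np.array([515,270,88])-tip; print(d,to(d,M),'dn10',to([0,0,-10],M))
p=shot('side');c=cv2.imwrite('pics/s3.png',p['img'][100:260,180:340,::-1]); print(find(p,'pedal_pad',2),find(p,'ram_pad',2))
p=shot('top'); print(find(p,'pedal_pad',2))
E
python3 pd.py
```

```text
t 23.1 pos [509.8 269.8 177.6] q [ 0.4  0.3  1.9 -0.1  0.6  1.9] tilt deg 25.147416198838553 az fingers 13.443058873245137 radial az 27.88341848290223
x [-0.9 -0.1 -0.4] y [ 0.4  0.1 -0.9] z [ 0.2 -1.  -0. ]
z az -79.8425319174982 z elev -1.541183169188293
0.5949881924665161 [-0.6  0.   0.5]
tip [513.1 270.5 170.4] own -42.06542505529842 131.31551767405173
[  1.9  -0.5 -82.4] [33.4 75.3  3.1] dn10 [4.2 9.1 0.3]
[(0.79, array([538.9, 261.3,  71.8]))] [(0.43, array([570.4, 122.8,  31.9]))]
[(0.78, array([583.1, 270.1,  42.5]))]
```

Request:
{"api": "arm_command", "payload": {"deltas": [[0.009, 0.019, 0.0006, 0], [0.009, 0.019, 0.0006, 0], [0.009, 0.019, 0.0006, 0], [0.009, 0.019, 0.0006, 0], [0, 0, 0, 0]]}}

```text
time: 23.85
tool_pos: [508.2, 269.8, 91.5]
tcp_rot: [-1.599, 0.434, -2.975]
contact_force: [0.3, -0.3, -0.1]
grip_width: 0.3
```

Request:
{"api": "arm_command", "payload": {"deltas": [[0.003, 0.0065, 0, 0], [0.003, 0.0065, 0, 0], [0.003, 0.0065, 0, 0], [0, 0, 0, 0]]}}

```text
time: 24.25
tool_pos: [510.9, 271.9, 74.4]
tcp_rot: [-1.601, 0.441, -2.976]
contact_force: [-0.1, -0.2, 5.6]
grip_width: 0.7
```

```bash
python3 pd.py
```

```text
t 24.25 pos [510.9 271.9  74.4] q [ 0.4  0.5  1.9 -0.2  0.3  2. ] tilt deg 25.29540535987862 az fingers 13.537770604297283 radial az 28.027098517498725
x [-0.9 -0.1 -0.4] y [ 0.4  0.1 -0.9] z [ 0.2 -1.  -0. ]
z az -79.76630468327309 z elev -1.5602539800008017
0.6867660743900319 [-0.1 -0.2  5.6]
tip [514.2 272.7  67.1] own -40.824228224315796 133.41558862385318
[ 0.8 -2.7 20.9] [ -9.2 -18.8   2.3] dn10 [4.3 9.  0.3]
[(0.57, array([549.3, 255.9,  52.2])), (0.29, array([597.1, 120.4,  30.7]))] []
[(0.78, array([574.7, 271.8,  44.6]))]
```

Request:
{"api": "arm_command", "payload": {"deltas": [[0.0026, 0.0032, 0, 0], [0.0026, 0.0032, 0, 0], [0.0026, 0.0032, 0, 0], [0.0026, 0.0032, 0, 0], [0, 0, 0, 0]]}}

```text
time: 25.0
tool_pos: [509.5, 273.9, 65.5]
tcp_rot: [-1.595, 0.429, -2.976]
contact_force: [-0.4, -4.9, 5.3]
grip_width: 0.6
```

Request:
{"api": "arm_command", "payload": {"deltas": [[0.0017, 0.0036, 0, 0], [0.001, 0.002, 0, 0], [0, 0, 0, 0]]}}

```text
time: 25.3
tool_pos: [509.9, 275.0, 61.5]
tcp_rot: [-1.593, 0.424, -2.975]
contact_force: [-2.9, -5.8, 6.7]
grip_width: 0.4
```

Request:
{"api": "arm_command", "payload": {"deltas": [[0.0008, 0.0016, 0, 0], [0, 0, 0, 0]]}}

```text
time: 25.5
tool_pos: [510.0, 275.2, 60.4]
tcp_rot: [-1.592, 0.423, -2.975]
contact_force: [-3.4, -2.4, 8.1]
grip_width: 0.4
```

Request:
{"api": "arm_command", "payload": {"deltas": [[0.0025, 0.0045, 0.001, 0], [0.0025, 0.0045, 0.001, 0], [0, 0, 0, 0]]}}

```text
time: 25.8
tool_pos: [510.2, 275.4, 54.6]
tcp_rot: [-1.588, 0.415, -2.975]
contact_force: [-11.2, -3.7, 17.4]
grip_width: 0.4
```

Request:
{"api": "arm_command", "payload": {"deltas": [[0.0015, 0.0025, 0.001, 0], [0, 0, 0, 0]]}}

```text
time: 26.0
tool_pos: [510.4, 275.3, 54.1]
tcp_rot: [-1.588, 0.414, -2.975]
contact_force: [-17.2, -3.0, 27.0]
grip_width: 0.2
```

Request:
{"api": "arm_command", "payload": {"deltas": [[0.0015, 0.0025, 0.0005, 0], [0, 0, 0, 0]]}}

```text
time: 26.2
tool_pos: [510.4, 275.4, 53.5]
tcp_rot: [-1.586, 0.413, -2.975]
contact_force: [-24.2, -5.5, 39.4]
grip_width: 0.4
```

```bash
python3 pd.py
```

```text
t 26.2 pos [510.4 275.4  53.5] q [ 0.4  0.5  1.9 -0.3  0.3  2.1] tilt deg 23.65470549515409 az fingers 11.806913178334424 radial az 28.34680708753075
x [-0.9 -0.2 -0.4] y [ 0.4  0.1 -0.9] z [ 0.2 -1.  -0. ]
z az -80.0683009521078 z elev -0.8211911140399393
0.37989050797283413 [-24.2  -5.5  39.4]
tip [513.6 276.   46.2] own -41.14958937603064 136.74891205641978
[ 1.4 -6.  41.8] [-17.1 -38.2   5.6] dn10 [4.  9.2 0.1]
[(0.76, array([543.7, 261.5,  39.4])), (0.6, array([556. , 131.1,  73. ]))] []
[(0.58, array([573.4, 269.7,  36.7]))]
```

Force climbs steeply with almost no travel, so the treadle is at its stop. I'll ease off slightly and hold.

Request:
{"api": "arm_command", "payload": {"deltas": [[-0.0009, -0.0017, 0, 0], [0, 0, 0, 0]]}}

```text
time: 26.65
tool_pos: [510.7, 275.3, 54.3]
tcp_rot: [-1.587, 0.412, -2.975]
contact_force: [-15.3, -1.9, 23.2]
grip_width: 0.4
```

```bash
python3 - <<'E'
from h import *
o=bot.get_obs();print(o['time'],o['tool_pos'],o['contact_force'])
p=shot('side'); b=np.ascontiguousarray(p['img'][120:225,205:325,::-1]); cv2.imwrite('pics/c6.png',cv2.resize(b,(600,525),interpolation=2))
E
```

```text
26.65 [510.7 275.3  54.3] [-15.3  -1.9  23.2]
```

View pics/c6.png

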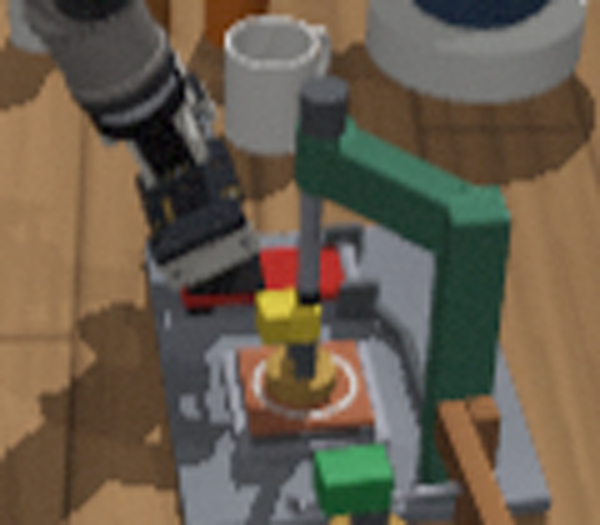

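The treadle is level and the ram is on the upright stamp inside the ring. I'll press slightly harder and hold 1.5 s.

Request:
{"api": "arm_command", "payload": {"deltas": [[0.0005, 0.001, 0, 0], [0, 0, 0, 0], [0, 0, 0, 0], [0, 0, 0, 0], [0, 0, 0, 0]]}}

```text
time: 27.2
tool_pos: [510.7, 275.4, 53.9]
tcp_rot: [-1.587, 0.412, -2.975]
contact_force: [-20.6, -4.0, 33.1]
grip_width: 0.4
```

Request:
{"api": "arm_command", "payload": {"deltas": [[0, 0, 0, 0], [0, 0, 0, 0], [0, 0, 0, 0], [0, 0, 0, 0], [0, 0, 0, 0]]}}

```text
time: 27.7
tool_pos: [510.7, 275.4, 53.9]
tcp_rot: [-1.587, 0.412, -2.975]
contact_force: [-20.5, -3.6, 32.0]
grip_width: -0.1
```

Request:
{"api": "arm_command", "payload": {"deltas": [[0, 0, 0, 0], [0, 0, 0, 0], [0, 0, 0, 0], [0, 0, 0, 0], [0, 0, 0, 0]]}}

```text
time: 28.2
tool_pos: [510.7, 275.4, 53.9]
tcp_rot: [-1.587, 0.412, -2.975]
contact_force: [-19.4, -3.8, 32.9]
grip_width: 0.2
```

Releasing slowly: straight up, then well clear.

Request:
{"api": "arm_command", "payload": {"deltas": [[-0.0015, -0.0037, 0, 0], [-0.0015, -0.0037, 0, 0], [-0.0015, -0.0037, 0, 0], [-0.002, -0.0046, 0, 0], [-0.002, -0.0046, 0, 0]]}}

```text
time: 28.7
tool_pos: [513.0, 275.4, 74.6]
tcp_rot: [-1.588, 0.415, -2.975]
contact_force: [4.0, 1.0, 2.5]
grip_width: 0.6
```

Request:
{"api": "arm_command", "payload": {"deltas": [[-0.002, -0.0046, 0, 0], [-0.004, -0.0092, 0, 0], [-0.008, -0.018, 0, 0], [-0.008, -0.03, 0, 0], [0, -0.04, 0, 0]]}}

```text
time: 29.2
tool_pos: [490.1, 269.1, 174.1]
tcp_rot: [-1.585, 0.405, -2.975]
contact_force: [0.6, -0.2, 0.6]
grip_width: 0.7
```

Request:
{"api": "arm_command", "payload": {"deltas": [[0, -0.04, 0, 0], [0, -0.03, 0, 0], [0, 0, 0, 0], [0, 0, 0, 0], [0, 0, 0, 0]]}}

```text
time: 29.7
tool_pos: [463.2, 263.7, 237.2]
tcp_rot: [-1.585, 0.406, -2.975]
contact_force: [-0.8, 1.2, -0.1]
grip_width: 0.9
```

```bash
python3 - <<'E'
from h import *
st();o=bot.get_obs();print(o['contact_force'])
p=shot('side'); b=np.ascontiguousarray(p['img'][100:290,195:325,::-1]); b=cv2.resize(b,(410,600),interpolation=2)
for n in('mug0','stamp_green'): print(n,find(p,n,4))
w=shot('wrist'); a=cv2.resize(np.ascontiguousarray(w['img'][80:300,150:400,::-1]),(390,343),interpolation=2)
o=np.zeros((600,800,3),np.uint8); o[:,:410]=b; o[:343,410:]=a; cv2.imwrite('pics/c7.png',o)
E
```

```text
t 29.7 pos [463.2 263.7 237.2] q [ 0.4  0.2  1.8 -0.1  0.8  1.9] tilt deg 23.292499673796513 az fingers 11.690017688302033 radial az 29.652920277714884
x [-0.9 -0.2 -0.4] y [ 0.4  0.1 -0.9] z [ 0.2 -1.  -0. ]
[-0.8  1.2 -0.1]
mug0 [(0.79, array([555.3, 496.9,  62.6])), (0.71, array([ 398. , -431.7,   51.3])), (0.58, array([ 547.4, -498.4,   55.7]))]
stamp_green [(0.69, array([ 577.4, -155.4,  198.2]))]
```

View pics/c7.png

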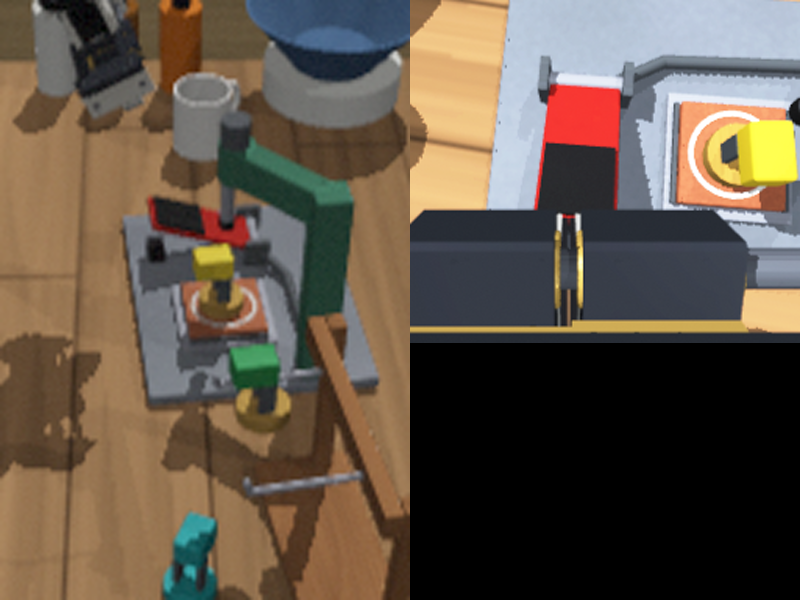

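The treadle is back up, the ram has lifted, and the stamp stands inside the ring. The green stamp and mugs haven't moved and the arm is clear, so I'm handing in.

```bash
python3 -c "
from plant import job
print(job.close_job())"
```

```text
the job is handed in; nothing more can be done
None
```

The job is done and handed in: the yellow stamp is off its hook, pressed once and left standing in the ring. The clock read 29.7 s of the 67 s allowed; no verdict was reported.

**Placing:**
- The commands can't tilt the tool, so I tilted it about 35° by pushing against the arm's reach limit. In front of the press, joint 5 came near its limit and the tilt fell to about 25°, below the suggested 30–45°.
- Because of that, I set the stamp down first at the front of the tile. It was leaning about 9° in the grip when I let go, and it settled flat.
- I then gripped it again nearer the end of the bar and moved it into the ring.
- After release it measured about 4 mm short of the ring's centre, within the 8 mm margin.

**Pressing:** I pressed the treadle until it stopped moving and the force rose steeply, briefly reaching 46 N in total (39 N vertical) at the closed fingertips. I then held it for 1.5 s at about 33 N vertical. The picture at the stop showed the treadle level and the ram on the stamp.

**Last checks:**
- **Final pictures:** the treadle and ram are up, the stamp is upright inside the ring, and the arm is clear.
- **Green stamp and mugs:** they are within a few millimetres of where they were first measured, which is as close as the detector can tell.
- **Disagreement:** the top and wrist cameras put the ring about 4 mm apart sideways. I used the wrist camera for both the ring and the stamp, so the error largely cancels.

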